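# Turn up the free-standing laser without losing its aim

### The job

On the optics bench, turn up the small free-standing laser (the one with the red dial): turn its dial clockwise until the white pointer stands at the green mark. Keep the dial pressed down while you turn it, so that the loose unit does not slide or spin with it and stays aimed at its target, then let go. Leave the lamp with the blue dial where it is.

Things in the scene. Friction and masses are not known exactly. Their poses are not given: they have to be found in the camera images.
- dial_grip (a point): Grip point of the laser's red dial, on its vertical axis, 86 mm above the bench. An upright red bar 44 mm long, 14 mm thick, pinched across its thickness; top 12 mm above this point; below, a round skirt (48 mm across, top face 24 mm under this point) turns with it. The point turns with the dial: x along the bar to the end with the white pointer, y across, z up. Sprung: 1.8 N/mm, goes 6 mm down.
- dial (a joint): Angle of the red dial on its unit, rad; grows clockwise seen from above; stays where left; starts at 0 to 0.45. At 0 the pointer points to the unit's left (its y axis), at 1.57 along the beam. Green mark at 1.2; white ticks every 0.2 from 0 to 2; stops at -0.1, 2.1. Stiff (0.17 N m): unpressed, the unit (only 0.25 kg) spins with it; pressed 3 to 5 mm down (5 to 9 N) the unit stands firm.
- aperture (a point): The laser's aperture: centre of the barrel's end, 95 mm in front of the dial's axis, 26 mm above the bench; x along the beam, y to the unit's left, z up. The loose unit: a grey box 110 mm long (along x), 100 wide, black top plate 47 mm above the bench, centred under the dial; on four rubber feet (a 76 mm square); a barrel 30 mm thick sticks 40 mm out of its front.
- lamp: Bystander: another loose light unit, a white box of the same size (110 x 100 mm, top plate 47 mm above the bench) with a blue dial of the same shape, 98 mm high in all, and a flared aluminium nozzle 44 mm across, 30 mm long at the front. Origin on the bench under its dial; x points out of the nozzle, z up.
There are look-alikes about, which are no part of the job. Leave any brown or turquoise look-alike of the part that bears dial_grip alone.

How it is judged:
By the outcome, as a careful person would: the job done as asked, in the order asked, and still so for the second after the job is handed in, with the robot touching nothing.
It also fails if it takes over 35 s, if anything falls off the work surface, if the arm or the gripper's body presses on something with over 40 N, if the wrist force passes 120 N, or if a joint passes its speed limit or range.

### The arm

A 6-joint arm with a two-finger parallel gripper is mounted at the origin on the work surface. World frame = base frame: x ahead of the robot, y to its left, z up, the work surface at z = 0. Lengths are in m, angles in rad, forces in N, time in s.
With the tool pointing down it reaches from about 0.325 to 0.775 m from the base axis. Payload 5.5 kg.
Tool frame: the origin (TCP) lies on the centre line of the jaws, within the pads' length; the fingertips stand ahead of it and the grasp point (between the pads) lies 5 mm behind it (env.finger_overhang is the z of the fingertips in the tool frame, in m); z points along the fingers, y is the direction in which the jaws open and shut (so a half turn about z gives the same grasp; the last joint's range is limited). The gripper opens to 88 mm and grips with 3 to 60 N. Pads are 20 mm wide; open, the fingers measure 115 mm over their backs; the gripper's body (75 mm by 178 mm) begins 61 mm behind the grasp point.
Start: joints at [-1.315, 0.091, 1.231, -0, 1.82, -0.057], TCP at [0.185, -0.571, 0.205] pointing down, gripper open.
Joint ranges: [-2.87, 2.87], [-0.86, 2.18], [0.17, 2.46], [-1.51, 4.65], [0.06, 2.69], [-2.65, 2.65]. Speed limits (rad/s): [2.57, 2.57, 3.01, 3.14, 3.14, 3.14].

### API

Orientations are given as a unit quaternion [w, x, y, z].
In Python, from station import env gives the robot as it stands.
- The arm moves only by the shell command python3 -m jog 'ROWS' [FORCE]. ROWS is JSON, a list of rows, each a list of 5 numbers: the opening, from -1 (shut) to 1 (fully open), then the shift along the tool's x, y, z in cm, then the turn about the tool's z in rad. In form: [[fingers, tx, ty, tz, spin], ...]. A call has 1 to 5 rows; each row shifts and turns the commanded pose from where the row before left it, along the tool's axes as they then stand; what a row does not reach is not made up. A row lasts 1/8 s, in which the tool goes at most 62.5 mm and 10.7 degrees, less where a joint would pass 70% of its speed; a pose out of reach is approached as far as the arm can. A call with a gripper value outside its range is refused whole. The fingers move at their own pace and stop on an object; FORCE is the grip in N (left out, the last holds). Time passes only in rows, so rows that do not move let the fingers close. It gives the time, the measured TCP pose, the force and the opening at its end, in the units of the state.
- env.sense(): the state, without advancing time (a new reading comes with each control period).
- env.snapshot(name): name is "side" or "top"; returns a dict with "frame" (480x640x3 uint8, blue, green, red), "range_z" (480x640 float32, m along the optical axis (not along the pixel's ray), 0 where there is no reading), "fx", "fy", "cx", "cy" (pixels), "distortion" ([k1, k2, p1, p2, k3] as OpenCV has them; the pictures are not rectified), "extrinsics" (4x4, takes a point from camera to world coordinates). Camera axes: x right, y up, looking along -z (the intrinsics and any distortion apply to the point x, -y, -z); pixel columns grow to the right and rows downward; lengths in m; the calibration is good to about 2 mm. A picture is of the moment at which its call begins.
- env.finish_job(): hands the job in, once; it reports no verdict.
The state is a dict: "time_s": time; "joint_pos": joint angles; "joint_velocities": joint speeds; "effort": joint torques, N m; "eef_pos": TCP position; "orientation": TCP orientation; "contact_force": force on the tool from outside, world axes, zero at the start; "moment": the same for the moment, N m; "opening": opening from 0.0 (shut) to 1.0 (fully open).
Only numpy, scipy, OpenCV 4.12 (cv2) and the standard library are available. Lean on these libraries where they do the work, as an engineer would, in place of code of your own. Each camera call takes 0.05 s, during which the arm holds its last target. There are 200 camera calls.

## Working session

There is one attempt and no reset: what is moved stays moved. The work goes in short steps, Python scripts to look and compute and a shell command to move; the robot and the scene stay as the last step left them, time stands still between calls to the robot, and variables do not carry over. Pictures are saved under pics/ and viewed, about 8 in all and at most 12, crops included, and the job is handed in when it is done.

```bash
mkdir -p pics
cat > h.py <<'E'
import numpy as np, cv2
from station import env
def snap(n):
    s=env.snapshot(n); s['K']=np.array([[s['fx'],0,s['cx']],[0,s['fy'],s['cy']],[0,0,1.]]); s['E']=np.array(s['extrinsics']); return s
def ray(s,uv):
    p=cv2.undistortPoints(np.array(uv,float).reshape(-1,1,2),s['K'],np.array(s['distortion'],float)).reshape(-1,2)
    d=np.c_[p[:,0],-p[:,1],-np.ones(len(p))]@s['E'][:3,:3].T
    return s['E'][:3,3],d
def onz(s,uv,z):
    o,d=ray(s,uv); return o+d*((z-o[2])/d[:,2])[:,None]
def proj(s,P):
    q=(np.atleast_2d(P)-s['E'][:3,3])@s['E'][:3,:3]; q=q*[1,-1,-1]
    return cv2.projectPoints(q,np.zeros(3),np.zeros(3),s['K'],np.array(s['distortion'],float))[0].reshape(-1,2)
E
python3 - <<'E'
from h import *
for n in('top','side'):
    s=snap(n); cv2.imwrite(f'pics/{n}0.png',s['frame']); print(n,s['E'].round(3).tolist(),s['fx'])
print(env.sense(),env.finger_overhang)
E
```

```text
top [[0.009, 0.997, -0.082, 0.383], [-1.0, 0.008, -0.011, -0.122], [-0.01, 0.082, 0.997, 1.235], [0.0, 0.0, 0.0, 1.0]] 571.2878504920691
side [[-0.987, 0.122, -0.102, 0.327], [-0.158, -0.684, 0.712, 0.759], [0.017, 0.719, 0.695, 0.944], [0.0, 0.0, 0.0, 1.0]] 540.9926771666359
{'time_s': 0.1, 'joint_pos': array([-1.31472953e+00,  9.17855520e-02,  1.23173295e+00,  3.09448452e-05,
        1.81979975e+00, -5.66923948e-02]), 'joint_velocities': array([ 0.00023432, -0.00085655, -0.00176714,  0.00061777, -0.00079913,
        0.00020249]), 'effort': array([ 3.35909790e-03, -4.47856522e+01, -4.07569993e+01,  7.01065734e-02,
        2.83660647e-02, -1.13226367e-04]), 'eef_pos': array([ 0.18455132, -0.57061023,  0.20393715]), 'orientation': array([-8.60004189e-04,  9.87796649e-01,  1.55746702e-01, -7.09431804e-05]), 'contact_force': array([-0.60711595, -0.13635151,  0.56846811]), 'moment': array([ 0.03536252, -0.0145319 ,  0.01475233]), 'opening': 0.9982960067145987} 0.014
```

View pics/top0.png

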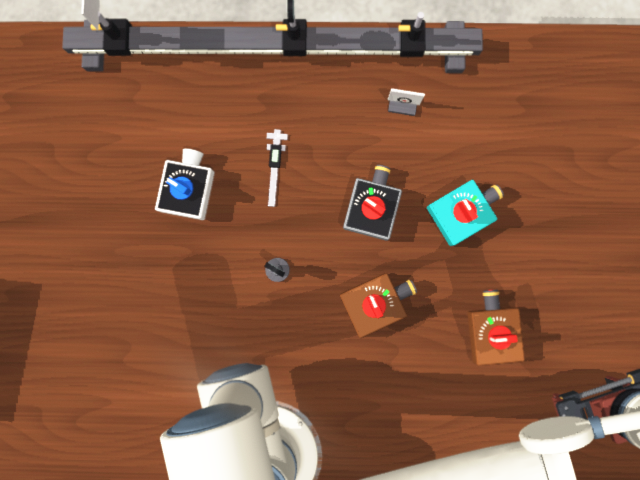

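View pics/side0.png

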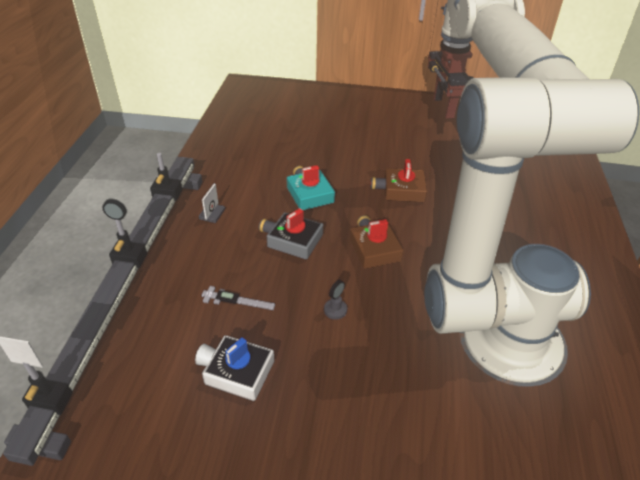

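Red-dial candidates in the top picture are the grey box with a black top (373,208), turquoise (465,211), brown (375,306) and brown (502,338). The blue-dial lamp is at (181,188). The grey/black one fits the description, so I'll crop in close on it.

Run:
```python
from h import *
s=snap('top'); f=s['frame']; d=s['range_z']
c=cv2.resize(f[155:250,325:420],None,fx=6,fy=6,interpolation=cv2.INTER_CUBIC); cv2.imwrite('pics/crop1.png',c)
# world points per pixel from range
vv,uu=np.mgrid[150:260,325:425]; uv=np.c_[uu.ravel(),vv.ravel()]
o,r=ray(s,uv); z=d[uv[:,1],uv[:,0]]
cam=(r@s['E'][:3,:3]); P=o+r*(z/-cam[:,2])[:,None]
col=f[uv[:,1],uv[:,0]].astype(int)
red=(col[:,2]>130)&(col[:,1]<80)&(col[:,0]<80)
near=np.hypot(uv[:,0]-373,uv[:,1]-208)<25
A=P[near&(P[:,2]>.085)]; print('bar',len(A),A.mean(0))
def rect(Q): 
    r=cv2.minAreaRect((Q[:,:2]*1000).astype(np.float32)); print(r, cv2.boxPoints(r).round(1).tolist())
rect(A)
B=P[red&near&(P[:,2]<.075)&(P[:,2]>.05)]; print('skirt',len(B),cv2.minEnclosingCircle((B[:,:2]*1000).astype(np.float32)),np.median(B[:,2]))
C=P[(P[:,2]>.035)&(P[:,2]<.055)&(np.hypot(uv[:,0]-373,uv[:,1]-208)<40)]; rect(C)
g=(col[:,1]>150)&(col[:,2]<120)&(col[:,0]<120)
print('green',uv[g].mean(0),onz(s,[uv[g].mean(0)],.047))
w=(col.min(1)>170)&(np.hypot(uv[:,0]-373,uv[:,1]-208)<16)
print('white px',uv[w].tolist(), P[w].round(3).tolist())
y=(col[:,2]>150)&(col[:,1]>120)&(col[:,0]<110)&(uv[:,1]<190)
print('yellow',uv[y].mean(0),onz(s,[uv[y].mean(0)],.04))
```

```text
bar 179 [ 0.51698784 -0.21293623  0.13563922]
((451.7395935058594, -181.27894592285156), (43.95378494262695, 176.9002227783203), 63.349178314208984) [[362.79998779296875, -161.1999969482422], [520.9000244140625, -240.60000610351562], [540.7000122070312, -201.3000030517578], [382.5, -122.0]]
skirt 235 ((522.971435546875, -217.79620361328125), 24.740612030029297) 0.06290264460047812
((536.9359741210938, -220.74595642089844), (100.15010833740234, 141.24478149414062), 75.76388549804688) [[456.20001220703125, -251.89999389648438], [593.0999755859375, -286.70001220703125], [617.7000122070312, -189.60000610351562], [480.79998779296875, -154.8000030517578]]
green [370.70967742 190.90322581] [[ 0.55841182 -0.21352119  0.047     ]]
white px [[366, 199], [367, 199], [368, 199], [365, 200], [366, 200], [367, 200], [368, 200], [369, 200], [370, 200], [367, 201], [368, 201], [369, 201], [370, 201], [371, 201], [368, 202], [369, 202], [370, 202], [371, 202], [372, 202], [373, 202], [369, 203], [370, 203], [371, 203], [372, 203], [373, 203], [374, 203], [371, 204], [372, 204], [373, 204], [374, 204]
[... 281 characters left out ...]
[0.531, -0.202, 0.096], [0.53, -0.204, 0.098], [0.53, -0.206, 0.1], [0.53, -0.208, 0.099], [0.531, -0.21, 0.096], [0.528, -0.204, 0.098], [0.528, -0.206, 0.099], [0.528, -0.208, 0.1], [0.528, -0.21, 0.1], [0.528, -0.212, 0.099], [0.528, -0.214, 0.099], [0.526, -0.206, 0.101], [0.526, -0.208, 0.099], [0.526, -0.21, 0.102], [0.527, -0.212, 0.096], [0.526, -0.214, 0.102], [0.527, -0.216, 0.096], [0.524, -0.21, 0.1], [0.525, -0.212, 0.097], [0.524, -0.214, 0.098], [0.524, -0.216, 0.1], [0.524, -0.218, 0.099], [0.522, -0.212, 0.1], [0.522, -0.214, 0.1], [0.523, -0.216, 0.096], [0.523, -0.218, 0.097], [0.52, -0.216, 0.102]]
yellow [383.56521739 169.13043478] [[ 0.60615414 -0.24119502  0.04      ]]
```

View pics/crop1.png

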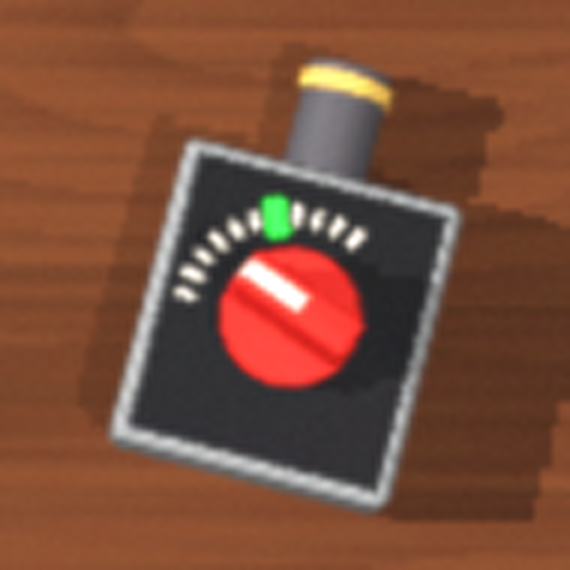

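The crop shows a grey box with a black plate, the green mark at about (277,217) and the white pointer running from (243,265) to (305,303), all in crop pixels. The barrel points up and to the right, which fits the laser. By hand, the axis is about (0.522,-0.218), unit yaw about -0.25 and pointer yaw about 0.98, so the dial reads about 0.34. I'll move over it now.

```bash
python3 -m jog '[[1,4.3,-2.3,0,0],[1,4.3,-2.3,0,0],[1,4.3,-2.3,0,0],[1,4.3,-2.3,0,0],[1,4.3,-2.3,0,0]]' 30; python3 -m jog '[[1,4.3,-2.3,0,0],[1,4.3,-2.3,0,0],[1,4.3,-2.3,0,0],[1,4.3,-2.3,0,0],[1,0,0,0,0]]'
python3 - <<'E'
from h import *
st=env.sense(); q=st['orientation']; print(st['eef_pos'],2*np.arctan2(q[2],q[1]),st['joint_pos'])
s=snap('side'); f=s['frame']; cv2.imwrite('pics/side1.png',f)
c0=proj(s,[.522,-.218,.098])[0]; print(c0)
vv,uu=np.mgrid[0:480,0:640]; near=np.hypot(uu-c0[0],vv-c0[1])<28
w=near&(f.min(2)>140); uv=np.argwhere(w)[:,::-1]; print(uv.tolist()[:60]); 
if len(uv): print(onz(s,[uv.mean(0)],.098))
E
```

```text
time_s: 0.78
eef_pos: [0.3546, -0.394, 0.2046]
orientation: [-0.0, 0.988, 0.156, -0.0]
contact_force: [0.6, 0.1, 0.4]
opening: 0.999
time_s: 1.4
eef_pos: [0.4907, -0.2523, 0.2042]
orientation: [-0.001, 0.987, 0.158, -0.0]
contact_force: [-0.9, -0.9, -0.3]
opening: 1.002
[ 0.49068036 -0.25232074  0.20423773] 0.31750736967174925 [-5.37086000e-01 -3.81011229e-02  1.36338373e+00  7.14120447e-04
  1.81745659e+00  7.16376925e-01]
[294.54200226 212.27468927]
[[293, 213], [294, 213], [291, 214], [292, 214], [293, 214], [294, 214], [290, 215], [291, 215], [292, 215], [289, 216], [290, 216], [291, 216], [288, 220], [288, 221], [288, 222]]
[[ 0.52801825 -0.20344801  0.098     ]]
```

Run:
```python
from h import *
s=snap('side'); t=cv2.imread('pics/top0.png')
a=onz(s,[[294,213],[291.5,214.6],[289,216.2]],.098); print('side',a.round(4).tolist())
T=snap('top'); 
uv=np.argwhere((t.min(2)>170))[:,::-1]; uv=uv[np.hypot(uv[:,0]-373,uv[:,1]-208)<13]
q=onz(T,uv,.098)[:,:2]; m=q.mean(0); u,S,v=np.linalg.svd(q-m); e=v[0]*np.sign(v[0,0]); k=(q-m)@e
print('top',m,'yaw',np.arctan2(e[1],e[0]),'ends',m+e*k.min(),m+e*k.max())
# unit orientation: grey-edged plate contour
def edge(p): 
    w=onz(T,[[325+x/6-.4,155+y/6-.4] for x,y in p],.047)[:,:2]; return w
w=edge([(193,145),(457,212),(382,500),(118,437)]); print('plate',w.round(4).tolist(),'centre',w.mean(0))
for i,j,o in((3,0,0),(2,1,0),(0,1,np.pi/2),(3,2,np.pi/2)): d=w[j]-w[i]; print(np.arctan2(d[1],d[0])+o)
```

```text
side [[0.5228, -0.2151, 0.098], [0.5276, -0.2083, 0.098], [0.5323, -0.2014, 0.098]]
top [ 0.52808927 -0.20909238] yaw 0.9896762077161715 ends [ 0.52219824 -0.21806207] [ 0.5343896  -0.19949948]
plate [[0.5839, -0.1842], [0.561, -0.2765], [0.4599, -0.2502], [0.4811, -0.1585]] centre [ 0.52146311 -0.21736194]
-0.244970313259836
-0.25460009575881914
-0.24382147214040417
-0.22715064972661891
```

```bash
python3 -m jog '[[1,0,0,0,-0.17],[1,0,0,0,-0.17],[1,0,0,0,-0.17],[1,0,0,0,-0.16],[1,0,0,0,0]]'; python3 -m jog '[[1,2.3,0.35,2,0],[1,2.3,0.35,2,0],[0,0,0,2,0],[0,0,0,1.5,0],[0,0,0,0,0]]'
python3 - <<'E'
from h import *
st=env.sense(); q=st['orientation']; f=2*np.arctan2(q[2],q[1]); p=st['eef_pos']; print(p,f,st['opening'])
d=np.array([.5222,-.2178])-p[:2]; print('tx,ty cm',100*d@[np.cos(f),np.sin(f)],100*d@[np.sin(f),-np.cos(f)],'spin',f-.985)
E
```

```text
time_s: 2.17
eef_pos: [0.4883, -0.2561, 0.205]
orientation: [0.0, 0.883, 0.47, -0.0]
contact_force: [-0.4, -0.1, 0.6]
opening: 1.004
time_s: 2.8
eef_pos: [0.5193, -0.2209, 0.1283]
orientation: [-0.001, 0.882, 0.471, -0.001]
contact_force: [0.3, -0.9, 0.5]
opening: 0.697
[ 0.51926481 -0.22093304  0.12833666] 0.9809186528702628 0.6974544583110154
tx,ty cm 0.4236309381861307 0.06963909255163786 spin -0.004081347129737178
```

```bash
python3 -m jog '[[0,0.4,0.05,0,0],[0,0,0,1.5,0],[0,0,0,1.0,0],[-0.3,0,0,0,0],[-0.3,0,0,0,0]]'
python3 - <<'E'
from h import *
st=env.sense(); q=st['orientation']; f=2*np.arctan2(q[2],q[1]); p=st['eef_pos']; print(p,f,st['opening'])
d=np.array([.5222,-.2178])-p[:2]; print('tx,ty cm',100*d@[np.cos(f),np.sin(f)],100*d@[np.sin(f),-np.cos(f)])
s=snap('side'); t=snap('top')
a=cv2.resize(s['frame'][150:280,230:370],(560,520),interpolation=cv2.INTER_CUBIC); cv2.imwrite('pics/c2.png',a)
E
```

```text
time_s: 3.42
eef_pos: [0.5231, -0.2174, 0.105]
orientation: [0.0, 0.882, 0.472, -0.0]
contact_force: [-0.4, -0.4, 0.3]
opening: 0.356
[ 0.52313026 -0.21741701  0.10499638] 0.9828137226778535 0.35581511717572567
tx,ty cm -0.08346714118598379 -0.05615919701232586
```

View pics/c2.png

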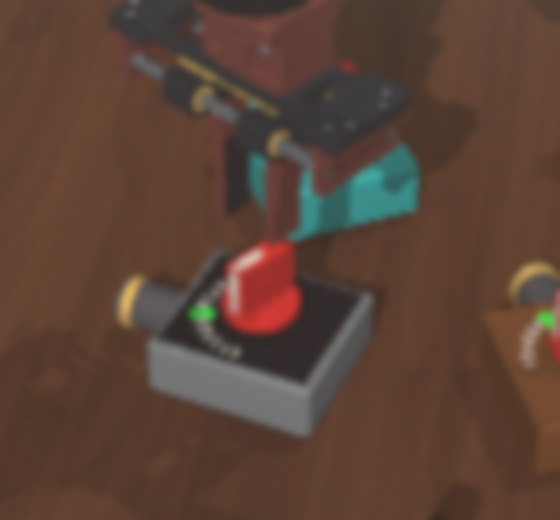

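The crop shows the laser undisturbed with the bar at (262,280). The fingertips appear at about (235,208) and (283,235), higher in the picture than I expected, so I'll check them against range data.

Run:
```python
from h import *
st=env.sense(); q=st['orientation']; f=2*np.arctan2(q[2],q[1]); p=st['eef_pos']; ax=np.array([np.cos(f),np.sin(f),0]); ay=np.array([np.sin(f),-np.cos(f),0])
s=snap('side'); tip=p-[0,0,.014]
crop=lambda P:((proj(s,P)-[230,150])*4).round(0).tolist()
print('tcp',crop(p),'tips',crop([tip+ay*.0157,tip-ay*.0157]),'dial',crop([[.5222,-.2178,.098],[.5222,-.2178,.062]]))
for u,v in((283,230),(232,205),(270,265),(265,300),(270,320),(260,370)):
    U,V=230+u/4,150+v/4; o,r=ray(s,[[U,V]]); z=s['range_z'][int(V),int(U)]; c=r@s['E'][:3,:3]; print((u,v),(o+r*(z/-c[0,2])).round(4).tolist())
```

```text
tcp [[256.0, 240.0]] tips [[238.0, 246.0], [275.0, 269.0]] dial [[258.0, 249.0], [258.0, 294.0]]
(283, 230) [[0.5024, -0.1945, 0.1351]]
(232, 205) [[0.5372, -0.217, 0.1308]]
(270, 265) [[0.5139, -0.2129, 0.0909]]
(265, 300) [[0.5163, -0.2087, 0.066]]
(270, 320) [[0.5112, -0.1975, 0.0604]]
(260, 370) [[0.5121, -0.169, 0.045]]
```

Run:
```python
from h import *
st=env.sense(); print(st['eef_pos'],st['time_s'],st['contact_force'])
out=[]
for n,(a,b) in (('side',(130,215)),('top',(140,310))):
    s=snap(n); f=s['frame']; out.append(cv2.resize(f[a:a+130,b:b+130],(400,400),interpolation=cv2.INTER_CUBIC))
cv2.imwrite('pics/c3.png',np.hstack(out))
```

```text
[ 0.52338553 -0.2175218   0.1054628 ] 3.575 [-0.21059782 -0.39993925 -0.27404716]
```

View pics/c3.png

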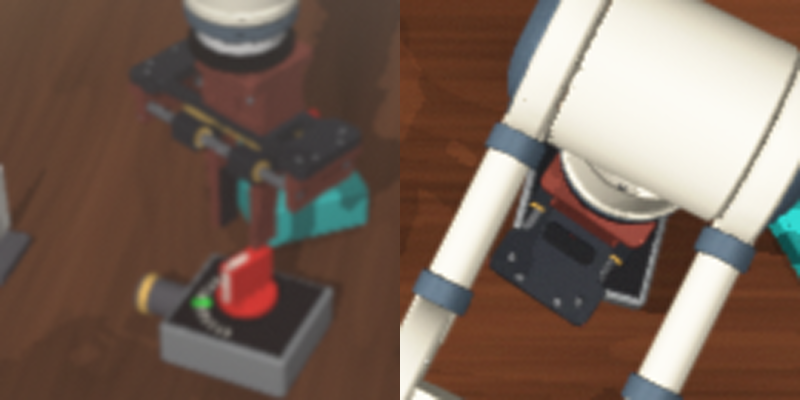

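The side view still shows the bar unobstructed, with the fingers centred over it, and the top view is blocked by the arm. The pictured tips look higher than the kinematics say. I'll descend with the jaws 31 mm apart, which clears the bar either way, and watch the force.

```bash
python3 -m jog '[[-0.3,-0.08,-0.05,0.8,0],[-0.3,0,0,0.8,0],[-0.3,0,0,0.4,0],[-0.3,0,0,0,0]]'
python3 - <<'E'
from h import *
st=env.sense(); q=st['orientation']; f=2*np.arctan2(q[2],q[1]); p=st['eef_pos']; print(p,f,st['opening'],st['contact_force'])
d=np.array([.5222,-.2178])-p[:2]; print('tx,ty cm',100*d@[np.cos(f),np.sin(f)],100*d@[np.sin(f),-np.cos(f)])
s=snap('side'); F=s['frame']
vv,uu=np.mgrid[150:260,250:350]; uv=np.c_[uu.ravel(),vv.ravel()]; o,r=ray(s,uv); z=s['range_z'][uv[:,1],uv[:,0]]; c=r@s['E'][:3,:3]; P=(o+r*(z/-c[:,2])[:,None]).reshape(110,100,3)
for u in (286,288,298,300,302): print(u,[(v,*(P[v-150,u-250]*1000).astype(int),*F[v,u]) for v in range(190,226,3)])
cv2.imwrite('pics/c4.png',cv2.resize(F[150:280,230:370],(560,520),interpolation=cv2.INTER_CUBIC))
E
```

```text
time_s: 4.18
eef_pos: [0.522, -0.2176, 0.0842]
orientation: [-0.0, 0.882, 0.472, -0.0]
contact_force: [0.5, -0.0, -0.1]
opening: 0.35
[ 0.52195195 -0.21763968  0.08418042] 0.9827754819178209 0.3497109836405489 [ 0.46317763 -0.00319884 -0.07745695]
tx,ty cm 0.00042026396937115234 0.02953215476851992
286 [(190, np.int64(540), np.int64(-211), np.int64(168), np.uint8(52), np.uint8(59), np.uint8(94)), (193, np.int64(541), np.int64(-216), np.int64(155), np.uint8(51), np.uint8(56), np.uint8(86)), (196, np.int64(541), np.int64(-214), np.int64(147), np.uint8(52), np.uint8(57), np.uint8(86)), (199, np.int64(541), np.int64(-217), np.int64(136), np.uint8(52), np.uint8(58), np.uint8(88)), (202, np.int64(542), np.int64(-219), np.int64(125), np.uint8(52), np.uint8(58), np.uint8(91)), (205, np.int64(542), np.int64(-217), np.int64(118), np.uint8(53), np.uint8(58), np.uint8(90)), (208, np.int64(542), np.int64(-217), np.int64(108), np.uint8(52), np.uint8(57), np.uint8(91)), (211, np.int64(569), np.int64(-336), np.int64(-3), np.uint8(52), np.uint8(64), np.uint8(94)), (214, np.int64(553), np.int64(-265),
[... 4239 characters left out ...]
8(48), np.uint8(53), np.uint8(86)), (205, np.int64(499), np.int64(-196), np.int64(141), np.uint8(49), np.uint8(54), np.uint8(86)), (208, np.int64(500), np.int64(-198), np.int64(130), np.uint8(49), np.uint8(54), np.uint8(87)), (211, np.int64(500), np.int64(-198), np.int64(121), np.uint8(49), np.uint8(55), np.uint8(88)), (214, np.int64(500), np.int64(-201), np.int64(109), np.uint8(49), np.uint8(55), np.uint8(91)), (217, np.int64(505), np.int64(-225), np.int64(79), np.uint8(42), np.uint8(47), np.uint8(124)), (220, np.int64(504), np.int64(-223), np.int64(71), np.uint8(41), np.uint8(45), np.uint8(140)), (223, np.int64(504), np.int64(-221), np.int64(62), np.uint8(50), np.uint8(55), np.uint8(199))]
```

View pics/c4.png

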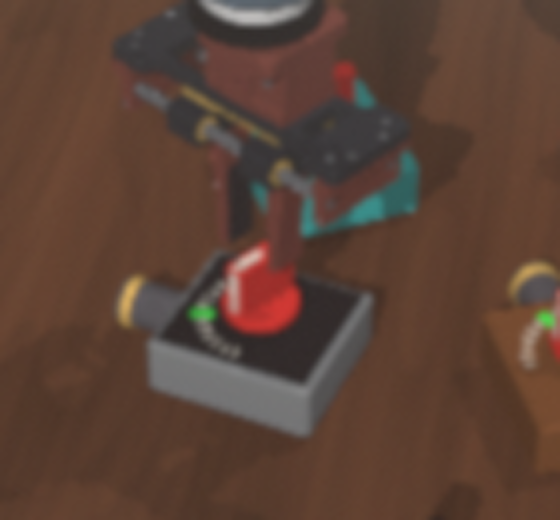

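The pictures put the tips at about z 0.104, while the kinematics say 0.070. A gentle close here is safe in both cases and settles it.

```bash
python3 -m jog '[[-0.5,0,0,0,0],[-0.7,0,0,0,0],[-0.75,0,0,0,0],[-0.9,0,0,0,0],[-0.9,0,0,0,0]]' 4; python3 -m jog '[[-0.9,0,0,0,0]]'
```

```text
time_s: 4.85
eef_pos: [0.5223, -0.2178, 0.0849]
orientation: [-0.0, 0.882, 0.472, -0.0]
contact_force: [-0.3, -0.2, -0.4]
opening: 0.052
time_s: 4.97
eef_pos: [0.5223, -0.2178, 0.0849]
orientation: [-0.0, 0.882, 0.472, -0.0]
contact_force: [-0.3, 0.3, 0.3]
opening: 0.049
```

The jaws shut on nothing (opening 0.05), so the camera is right: the real tips are about 34 mm higher than the pose reading says. I'll use camera heights from here. Reopen, go down 3 cm to put the tips at about 0.072, and check.

```bash
python3 -m jog '[[-0.2,0,0,0,0],[-0.2,0,0,0,0],[-0.2,0,0,0,0]]' 30;  python3 -m jog '[[-0.2,0,0,0.8,0],[-0.2,0,0,0.8,0],[-0.2,0,0,0.8,0],[-0.2,0,0,0.6,0],[-0.2,0,0,0,0]]'
python3 - <<'E'
from h import *
st=env.sense(); q=st['orientation']; f=2*np.arctan2(q[2],q[1]); p=st['eef_pos']; print(p,f,st['opening'],st['contact_force'])
s=snap('side'); F=s['frame']
cv2.imwrite('pics/c5.png',cv2.resize(F[170:260,250:350],(700,630),interpolation=cv2.INTER_CUBIC)[:600])
E
```

```text
time_s: 5.35
eef_pos: [0.5223, -0.2178, 0.0849]
orientation: [-0.0, 0.882, 0.472, 0.0]
contact_force: [0.5, 0.5, 0.5]
opening: 0.351
time_s: 5.98
eef_pos: [0.5219, -0.2176, 0.054]
orientation: [-0.001, 0.882, 0.472, -0.0]
contact_force: [-0.9, -0.1, 0.5]
opening: 0.402
[ 0.52186426 -0.2175988   0.05403271] 0.9827843123576626 0.40153989014761954 [-0.94563344 -0.09378046  0.53502407]
```

View pics/c5.png

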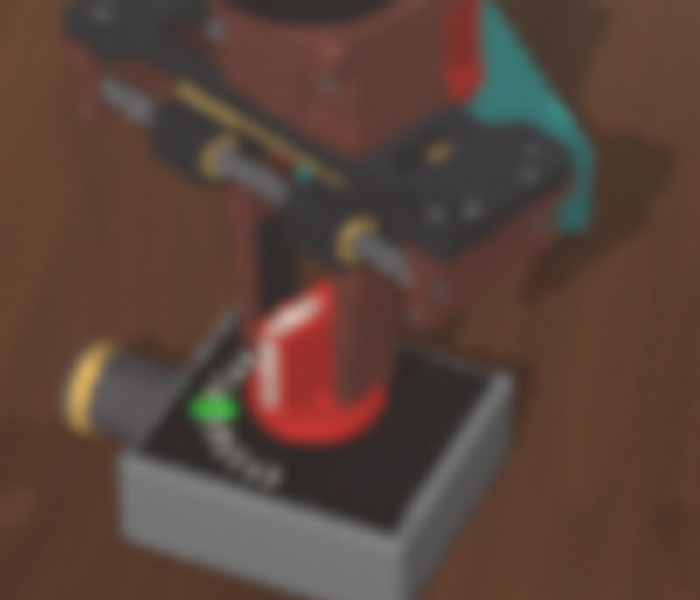

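The near finger now stands in front of the bar at (365,340) and the far one behind it at (270,280), with the tips just above the skirt. Closing gently, then firmly.

```bash
python3 -m jog '[[-0.45,0,0,0,0],[-0.6,0,0,0,0],[-0.7,0,0,0,0],[-0.8,0,0,0,0],[-0.9,0,0,0,0]]' 5; python3 -m jog '[[-1,0,0,0,0],[-1,0,0,0,0]]' 40
python3 - <<'E'
from h import *
st=env.sense(); print(st['moment'],st['contact_force'])
s=snap('side'); F=s['frame']
a=cv2.imread('pics/side0.png').astype(int)
# unit shift check: yellow barrel ring + green mark centroid before/after
def cen(f,k):
    f=f.astype(int); b,g,r=f[...,0],f[...,1],f[...,2]
    m=(g>r+50)&(g>b+50) if k else (r>130)&(g>90)&(b<100)
    m[:, :255]=0; m[:,340:]=0; m[:205]=0; m[250:]=0
    if not k: m[:,275:]=0
    return np.argwhere(m)[:,::-1].mean(0)
for f in (a,F): print(cen(f,1),cen(f,0))
E
```

```text
time_s: 6.65
eef_pos: [0.5224, -0.2178, 0.0551]
orientation: [0.0, 0.882, 0.472, 0.0]
contact_force: [-0.1, 1.0, -0.8]
opening: 0.16
time_s: 6.9
eef_pos: [0.5223, -0.2178, 0.055]
orientation: [0.0, 0.882, 0.472, 0.0]
contact_force: [0.3, -0.3, 0.6]
opening: 0.157
[-0.00093027 -0.05599722  0.05166146] [ 0.25487962 -0.31162868  0.6149797 ]
[280.16666667 227.94444444] [261.7   224.475]
[280. 228.] [261.2   224.925]
```

It grips at 14 mm and the unit hasn't moved. Now press down 4 mm.

```bash
python3 -m jog '[[-1,0,0,0.2,0],[-1,0,0,0.2,0],[-1,0,0,0,0],[-1,0,0,0,0]]'
```

```text
time_s: 7.45
eef_pos: [0.5224, -0.2178, 0.0519]
orientation: [0.0, 0.882, 0.472, 0.0]
contact_force: [-2.7, 0.3, 6.2]
opening: 0.157
```

Force is 6.2 N, about 3.4 mm down. Turn clockwise in slow steps, with a touch more press.

```bash
python3 -m jog '[[-1,0,0,0.04,0],[-1,0,0,0,0.1],[-1,0,0,0,0.1],[-1,0,0,0,0.1],[-1,0,0,0,0.1]]'; python3 -m jog '[[-1,0,0,0,0.1],[-1,0,0,0,0.1],[-1,0,0,0,0.1],[-1,0,0,0,0.1],[-1,0,0,0,0]]'
python3 - <<'E'
from h import *
st=env.sense(); q=st['orientation']; print(2*np.arctan2(q[2],q[1]),st['moment'])
s=snap('side'); F=s['frame']
cv2.imwrite('pics/c6.png',cv2.resize(F[170:260,250:350],(700,630),interpolation=cv2.INTER_CUBIC)[:600])
E
```

```text
time_s: 8.07
eef_pos: [0.5225, -0.2179, 0.0516]
orientation: [0.0, 0.958, 0.286, 0.0]
contact_force: [-1.2, 1.2, 6.5]
opening: 0.156
time_s: 8.7
eef_pos: [0.5225, -0.218, 0.0517]
orientation: [0.0, 0.996, 0.091, 0.0]
contact_force: [-2.2, 0.9, 5.9]
opening: 0.16
0.18162886820086757 [ 0.1053507   0.39036357 -0.05729278]
```

View pics/c6.png

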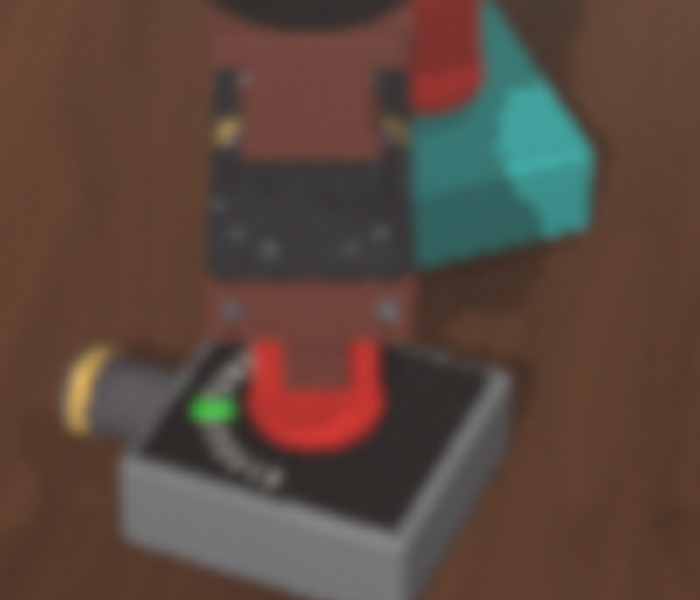

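The unit looks unmoved: green mark at (212,410), barrel ring at (85,390). I'll turn the last 0.055, relieve most of the press, let go and rise.

```bash
python3 -m jog '[[-1,0,0,0,0.055],[-1,0,0,0,0],[-1,0,0,0,0]]'; python3 -m jog '[[-1,0,0,-0.15,0],[-1,0,0,-0.15,0],[-1,0,0,0,0]]'; python3 -m jog '[[-0.9,0,0,0,0],[-0.5,0,0,0,0],[-0.2,0,0,0,0],[-0.2,0,0,0,0]]' 5
```

```text
time_s: 9.12
eef_pos: [0.5225, -0.218, 0.0517]
orientation: [0.0, 0.998, 0.064, 0.0]
contact_force: [-1.4, 0.3, 5.6]
opening: 0.158
time_s: 9.5
eef_pos: [0.5224, -0.2181, 0.0537]
orientation: [0.0, 0.998, 0.064, 0.0]
contact_force: [-0.2, -0.9, 2.8]
opening: 0.16
time_s: 10.0
eef_pos: [0.5221, -0.2176, 0.0531]
orientation: [-0.0, 0.998, 0.064, -0.0]
contact_force: [0.4, -0.9, 0.3]
opening: 0.394
```

Rise and move aside toward the right front, clear of the top view.

```bash
python3 -m jog '[[-0.2,0,0,-2,0],[-0.2,0,0,-3,0],[-0.2,0,0,-4,0],[-0.2,0,0,-5,0],[-0.2,0,0,-3,0]]'; python3 -m jog '[[0,-3,4.5,0,0],[0,-3,4.5,0,0],[0,-3,4.5,0,0],[0,-3,4.5,0,0],[0,-3,4.5,0,0]]';python3 -m jog '[[0,-3,4.5,0,0],[0,-3,4.5,0,0],[0,0,0,0,0]]'
python3 - <<'E'
from h import *
T=snap('top'); t=T['frame']; 
cv2.imwrite('pics/c7.png',cv2.resize(t[155:250,325:420],None,fx=6,fy=6,interpolation=cv2.INTER_CUBIC))
def line(f):
    uv=np.argwhere((f.min(2)>170))[:,::-1]; uv=uv[np.hypot(uv[:,0]-373,uv[:,1]-206)<14]
    uv=uv[np.hypot(uv[:,0]-374,uv[:,1]-205)<11.5]
    q=onz(T,uv,.098)[:,:2]; m=q.mean(0); v=np.linalg.svd(q-m)[2]; e=v[0]*np.sign(v[0,0]); k=(q-m)@e; print(len(uv),'yaw',np.arctan2(e[1],e[0]),m+e*k.min(),m+e*k.max())
    F=f.astype(int); g=(F[...,1]>150)&(F[...,2]<120)&(F[...,0]<120); g[:, :340]=0; g[:,400:]=0; g[240:]=0
    y=(F[...,2]>150)&(F[...,1]>120)&(F[...,0]<110); y[:,:340]=0; y[:,400:]=0; y[195:]=0;y[:150]=0
    print('green',onz(T,[np.argwhere(g)[:,::-1].mean(0)],.047),'ring',onz(T,[np.argwhere(y)[:,::-1].mean(0)],.04))
line(cv2.imread('pics/top0.png')); line(t)
E
```

```text
time_s: 10.62
eef_pos: [0.5228, -0.218, 0.2286]
orientation: [0.001, 0.998, 0.064, 0.002]
contact_force: [0.7, 0.4, -0.8]
opening: 0.402
time_s: 11.25
eef_pos: [0.4013, -0.4616, 0.2255]
orientation: [0.001, 0.998, 0.064, 0.001]
contact_force: [0.2, -0.5, 0.1]
opening: 0.5
time_s: 11.62
eef_pos: [0.3515, -0.5598, 0.2234]
orientation: [-0.0, 0.998, 0.061, -0.0]
contact_force: [0.4, -0.5, -0.8]
opening: 0.499
36 yaw 0.9896762077161715 [ 0.52219824 -0.21806207] [ 0.5343896  -0.19949948]
green [[ 0.55841182 -0.21352119  0.047     ]] ring [[ 0.60642969 -0.24067263  0.04      ]]
26 yaw 0.120894109341596 [ 0.52236041 -0.21754081] [ 0.54271424 -0.2150681 ]
green [[ 0.55903067 -0.21294403  0.047     ]] ring [[ 0.60872328 -0.23534624  0.04      ]]
```

View pics/c7.png

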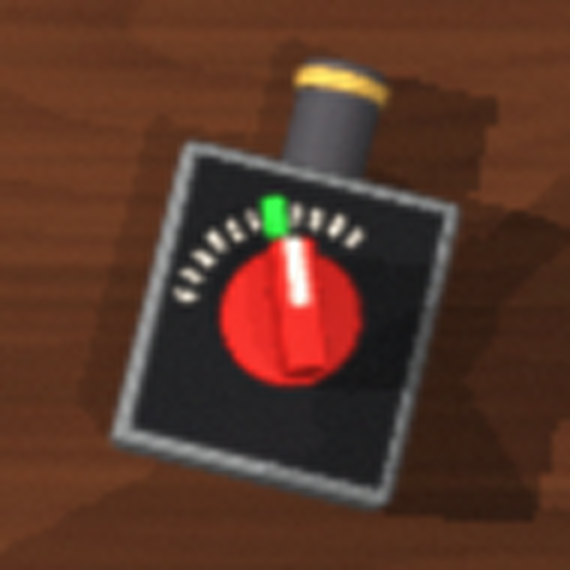

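The pointer now stands at the green mark and the unit looks where it was. One numeric check of the unit and the lamp, then I'll hand in.

Run:
```python
from h import *
T=snap('top'); a=cv2.imread('pics/top0.png'); b=T['frame']
def M(f,g,x0,y0,w,h):
    W=np.eye(2,3,dtype=np.float32); A=cv2.cvtColor(f,6)[y0:y0+h,x0:x0+w]; B=cv2.cvtColor(g,6)[y0:y0+h,x0:x0+w]
    m=np.full(A.shape,255,np.uint8); 
    if x0>300: cv2.circle(m,(373-x0,207-y0),15,0,-1)
    try: c,W=cv2.findTransformECC(A,B,W,cv2.MOTION_EUCLIDEAN,None,m,3)
    except cv2.error as e: return 'fail'
    ctr=np.array([w/2,h/2,1]); return c,'rot',np.arctan2(W[1,0],W[0,0]),'shift px',W@ctr-ctr[:2]
print('laser',M(a,b,343,165,60,78)); print('lamp',M(a,b,152,145,66,78))
print(env.sense()['time_s']); env.finish_job()
```

```text
laser fail
lamp fail
11.725
the job is handed in; nothing more can be done
```

I turned the laser's red dial clockwise to the green mark, let go, moved the arm clear and handed the job in at about 11.7 s. The dial was gripped and pressed about 3.5 mm down (around 6 N) for the whole turn of about 0.86 rad.

**Dial:** in the last top picture the pointer's heading is 0.121 rad. The green mark lies at about 0.12–0.13 rad from the dial's axis, so they agree to about 0.01–0.02 rad.

**Laser unit:** by eye, the box corners and green mark agree with the first picture to about 1 pixel (about 2 mm), and there may be a turn of about 0.015 rad anticlockwise. The barrel ring's colour centroid disagreed, showing about a 5 mm shift. The arm's shadow had moved off it, so I put less weight on that.

**Lamp:** the arm never went near it.

**Checks that failed or disagreed:**
- The final numeric image alignment, meant to measure any movement of the laser and the lamp, did not converge. Neither has a precise figure, and I did not look at the lamp again up close.
- The reported tool position put the fingertips about 34 mm lower than they really were. One test close above the bar shut on nothing without touching anything, and after that I set the height from the camera.

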